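# Raise a temperature logger in a dry-block heater

## Robot

A 6-joint arm with a two-finger parallel gripper is mounted at the origin on a cart in front of the work surface, level with it; the furniture and walls round the work are solid. World frame = base frame: x ahead of the robot, y to its left, z up, the work surface at z = 0. Lengths are in m, angles in rad, forces in N, time in s.
With the tool pointing down it reaches from about 0.35 to 0.85 m from the base axis. Payload 8.1 kg.
Tool frame: the origin (TCP) lies between the finger pads; the fingertips stand 22 mm ahead of it and the grasp point (between the pads) lies 3 mm ahead of it; z points along the fingers, y is the line along which they close (so a half turn about z gives the same grasp; the last joint's range is limited). The gripper opens to 93 mm and grips with 3 to 60 N. Pads are 15 mm wide; open, the fingers measure 128 mm over their backs; the gripper's body (75 mm by 188 mm) begins 65 mm behind the grasp point.
Start: joints at [1.038, 0.13, 1.488, -0, 1.523, -0.085], TCP at [0.26, 0.541, 0.241] pointing down, gripper open.
Joint ranges: [-2.96, 2.96], [-0.89, 2.26], [0.02, 2.5], [-1.34, 4.48], [0, 2.73], [-2.66, 2.66]. Speed limits (rad/s): [2.39, 2.39, 2.79, 3.14, 3.14, 3.14].

## Interface

Orientations are given as a unit quaternion [x, y, z, w].
In Python, from workcell import state, capture, camera_params, job gives the robot as it stands.
- The arm moves only by the tool carry_out, never from a script. Its argument "moves" is a list of rows, each a list of 3 entries, a list of its own where there are three numbers: the shift along the world's x, y, z each as a share of 3 cm, from -1 to 1, then the turn about the world's z as a share of 0.1 rad, from -1 to 1, then the opening, from 0 (shut) to 1 (fully open). In form: [[[dx, dy, dz], twist, grip], ...]. A call has 1 to 5 rows; each row shifts and turns the commanded pose from where the row before left it; what a row does not reach is not made up. A row lasts 1/12 s, in which the tool goes at most 41.7 mm and 7.16 degrees, less where a joint would pass 70% of its speed; a pose out of reach is approached as far as the arm can. A call with a number of a shift or a turn outside -1 to 1 is refused whole. A call with a gripper value outside its range is refused whole. The fingers move at their own pace and stop on an object; "squeeze" is the grip in N (left out, the last holds). Time passes only in rows, so rows that do not move let the fingers close. It gives the time, the measured TCP pose, the force, the opening and the grip force at its end, in the units of the state.
- state(): the state, without advancing time (a new reading comes with each control period).
- capture(name): name is "scene" or "top" or "wrist"; returns the picture (480x640x3 uint8, blue, green, red); there is no depth.
- camera_params(name): a dict with "intrinsics" (3x3 intrinsics, pixels), "origin" and "orientation" of the camera in the world. Camera axes: x right, y down, z forward; pixel columns grow to the right and rows downward; lengths in m; the calibration is good to about 2 mm. The wrist camera is an equidistant fisheye: a pixel r from the principal point sees the ray r / f radians off the axis. A picture is of the moment at which its call begins: read the wrist's pose just before it. camera_params takes no time and is no camera call; for the wrist camera it gives the pose at the moment of the call.
- job.job_done(): hands the job in; it is judged then, once.
The state is a dict: "time_s": time; "joint_positions": joint angles; "joint_velocities": joint speeds; "effort": joint torques, N m; "position": TCP position; "orientation": TCP orientation; "contact_force": force on the tool from outside, world axes, zero at the start; "ft_torque": the same for the moment, N m; "grip_width": opening from 0.0 (shut) to 1.0 (fully open); "finger_force": force on a finger pad.
Only numpy, scipy, OpenCV 4.12 (cv2) and the standard library are available. Lean on these libraries where they do the work, as an engineer would, in place of code of your own. Each camera call takes 0.05 s, during which the arm holds its last target. There are 200 camera calls.

## Task

For a temperature check at a second depth in the dry-block heater, take the flat spatula, prise up the clear hinged cover (it has no handle) with the blade in the slot in the middle of its front edge, swing the cover fully back past upright, and lay the spatula down gently on the bench. Then grip the logger by its head (the one tall-headed rod; the two low flat plugs stay in their wells), draw it straight up 40 mm without wrenching it in its snug bore, and finish while still holding it there, still and upright, with the rest of its stem in the well. Leave the other things on the bench where they are.

Things in the scene. Friction and masses are not known exactly. Their poses are not given: they have to be found in the camera images.
- heater: Dry-block heater fixed to the bench: white housing, grey base, 185 mm deep (x -100 to +85 mm), 150 mm wide (y). Origin on the bench under it, z up, x to its rear: its -x side is the front with the low sloping control panel (under 77 mm high). Flat deck and aluminium block 88 mm above the bench; a grey rim 4 mm high runs round the cover except at the slot.
- cover (a joint): Angle of the clear cover, rad: 0 shut, grows as its front edge rises, stop at 1.8. A clear box, 105 mm deep, 128 wide, 47 high, 3 mm walls, open underneath, hinged at its rear lower edge. The stiff hinge holds it wherever it is left; moving it takes up to 0.1 N m (1 N at the front edge).
- cover_hinge (a point): Middle of the hinge line, at the cover's rear lower edge: 70 mm behind the heater's origin, 88.5 mm above the bench; the line runs along the heater's y. This point stays put as the cover swings.
- cover_slot (a point): Mouth of the slot in the cover's front wall (swings with the cover; when shut 105 mm in front of the hinge line and 4 mm above it). The slot is 44 mm wide and 8 mm high, from the deck up to a grey lip 6 mm deep and 6 mm high, which the blade lifts against. The logger's head stands 32 mm or more behind this point.
- well_middle (a point): Mouth of the middle one of the three wells, at the block's top, 62 mm in front of the hinge line. The wells are bores 13.5 mm wide and 70 mm deep in a row along the heater's y, 34 mm apart. Logger and plugs stand in them, which in which varies. (The many small tube holes behind play no part.)
- spatula: Flat spatula lying on the bench: white handle 104 mm long, 16 wide, 14 high (x -88 to +16 mm), steel neck, steel blade 16 mm wide, 2 mm thick, to the rounded tip at x = +80 mm. Origin on the handle's underside near the balance point; x toward the tip, z up; the blade's middle plane is 7 mm above the origin. 50 g.
- logger: Temperature logger: steel rod 106 mm long, told by its tall head. Origin at the stem's lower end, z up the rod. Stem 12 mm diameter, 66 mm long; head 22 mm diameter, 40 mm high (z 66 to 106 mm). Seated, the head's shoulder rests on the block's top and the origin is 22 mm above the bench. About 110 g, varying.
- blank_a: Aluminium well plug: same 12 mm stem 66 mm long, with only a flat flange 22 mm wide and 5 mm high on the block's top. Origin at the stem's lower end, 22 mm above the bench when seated.
- blank_b: Second aluminium well plug, same as the first.
- vial: Small glass vial with a light cap, 25 mm wide, 50 mm high, standing near the spatula. Bystander.
- timer: White countdown timer, 41 x 70 x 56 mm. Bystander.
- petri_dish: Petri dish, 66 mm wide, 16 mm high. Bystander.
- tip_rack: White rack with a purple insert, 72 x 100 x 39 mm. Bystander.
- bottle: Clear bottle with a blue screw cap, 56 mm wide, 106 mm high. Bystander.

How it is judged:
On the way, in this order (a step that is already met when the one before it is completed fails the run):
1. the cover is prised up with the spatula, not the fingers (value of joint cover between 0.1 and 0.6 rad and contact force between spatula and cover above 0.2 N and contact force between the fingers and cover below 0.2 N), for 0.1 s.
2. the cover stands back past upright (value of joint cover above 1.4 rad), for 0.2 s.
3. the spatula lies on the bench, let go (height (world z) of spatula below 0.02 m and linear speed of spatula below 0.03 m/s and contact force between the fingers and spatula below 0.1 N), for 0.1 s.
4. the logger is drawn up 40 mm in its bore (z of logger in the frame of heater above 0.055 m and contact force between the fingers and logger above 1 N), for 0.2 s.
At the end, for the whole second after the job is handed in: The gripper holds the logger still in its own well, raised 33 to 47 mm from its seat, tilted less than 0.06 rad, pressing on its bore with less than 5 N; the cover stands open beyond 1.4 rad; the spatula lies on the bench with nothing on it; both plugs are seated (within 4 mm) (all of step 4 and z of logger in the frame of heater below 0.069 m and angle between logger's own z axis and vertical below 0.06 rad and linear speed of logger below 0.01 m/s and contact force between logger and heater below 5 N and value of joint cover above 1.4 rad and height (world z) of spatula below 0.02 m and contact force between anything else and spatula below 3 N and z of each of blank_a, blank_b in the frame of heater below 0.026 m); the arm keeps its last pose, push and grip.
It fails at once if the logger is pulled out of its bore (z of logger in the frame of heater above 0.08 m).
It fails at once if the logger is wrenched against its bore (over 25 N) (contact force between logger and heater above 25 N).
It fails at once if a plug is pulled up (z of any of blank_a, blank_b in the frame of heater above 0.034 m).
It fails at once if the spatula is dropped (faster than 0.7 m/s, out of the fingers) (linear speed of spatula above 0.7 m/s and contact force between the fingers and spatula below 0.1 N).
It fails at once if a bystander is pushed away (over 30 mm) (distance of any of vial, timer, petri_dish, tip_rack, bottle from where it was at the start of the episode above 0.03 m).
It also fails if it takes over 58 s, if anything falls off the work surface, if the arm or the gripper's body presses on something with over 40 N, if the wrist force passes 120 N, or if a joint passes its speed limit or range.

## Working session

There is one attempt and no reset: what is moved stays moved. The work goes in short steps, Python scripts to look and compute and a tool call to move; the robot and the scene stay as the last step left them, time stands still between calls to the robot, and variables do not carry over. Pictures are saved under pics/ and viewed, at most 10 in all, crops included, and the job is handed in when it is done.

Besides the shell and the picture viewer there is one more tool, called after ">>>" as a command line: name --argument value ..., lists and objects as JSON in quotes. carry_out: Moves the arm, as the interface text tells. Its arguments: {"type":"object","properties":{"moves":{"type":"array"},"squeeze":{"type":"number"}},"required":["moves"]}

```bash
ls; mkdir -p pics
python3 - <<'E'
from workcell import *
import cv2
for n in("scene","top"):
    im=capture(n); cv2.imwrite(f"pics/{n}0.png",im)
    p=camera_params(n); print(n,p)
print(state())
E
```

```text
pics
scene {'intrinsics': array([[533.23380917,   0.        , 316.42059452],
       [  0.        , 533.23380917, 242.81614725],
       [  0.        ,   0.        ,   1.        ]]), 'origin': array([-0.17516144, -0.4528444 ,  0.74953571]), 'orientation': array([ 0.8034694 , -0.41063211,  0.20062828, -0.38153177])}
top {'intrinsics': array([[541.84905463,   0.        , 323.0010302 ],
       [  0.        , 541.84905463, 239.99200806],
       [  0.        ,   0.        ,   1.        ]]), 'origin': array([0.44003644, 0.01438044, 1.14771147]), 'orientation': array([ 0.7118131 , -0.70151006,  0.02914373, -0.01887843])}
{'time_s': 0.1, 'joint_positions': array([ 1.03764058e+00,  1.31118640e-01,  1.48917015e+00,  1.70409209e-05,
        1.52302483e+00, -8.53909394e-02]), 'joint_velocities': array([ 7.37673402e-04, -3.15117099e-04, -3.27530939e-03, -5.48040052e-05,
       -8.14631603e-04,  1.68896335e-04]), 'effort': array([ 5.18938086e-04, -5.61335707e+01, -4.93097484e+01,  7.70449173e-02,
        2.90262164e-02, -9.78856565e-05]), 'position': array([0.25949126, 0.5404425 , 0.23967275]), 'orientation': array([ 2.22017118e-01,  9.75042388e-01, -8.17067867e-04, -2.70009086e-04]), 'contact_force': array([ 0.57718666,  1.12794519, -0.51621624]), 'ft_torque': array([-0.02309122, -0.02281062,  0.04975479]), 'finger_force': 0.0, 'grip_width': 0.9988919420011726}
```

View pics/top0.png

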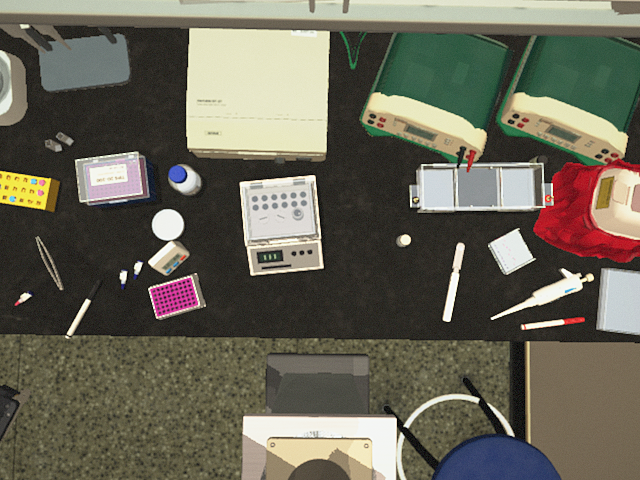

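View pics/scene0.png

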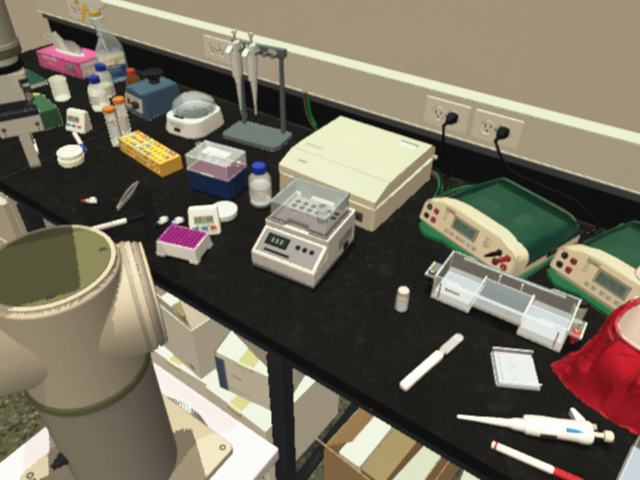

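The top view has image up = +x and left = +y. The heater is near (283,225) with the logger head at about (297,214). The spatula handle is near (450,300) with the tip at about (460,243), and the vial at (403,240). The scene view shows the same layout. Next I'll measure these.

```bash
cat > h.py <<'E'
import numpy as np,cv2
from scipy.spatial.transform import Rotation as R
from workcell import *
def ray(n,uv):
    p=camera_params(n);d=np.linalg.inv(p['intrinsics'])@[uv[0],uv[1],1.]
    return np.array(p['origin']),R.from_quat(p['orientation']).as_matrix()@d
def onz(n,uv,z):
    o,d=ray(n,uv);return o+d*(z-o[2])/d[2]
def proj(n,P):
    p=camera_params(n);c=R.from_quat(p['orientation']).as_matrix().T@(np.array(P)-p['origin'])
    q=p['intrinsics']@c;return q[:2]/q[2]
E
python3 - <<'E'
from h import *
im=cv2.imread('pics/top0.png')
a=cv2.resize(im[165:285,230:335],None,fx=5,fy=5,interpolation=cv2.INTER_CUBIC)
b=cv2.resize(im[230:330,435:475],None,fx=6,fy=6,interpolation=cv2.INTER_CUBIC)
cv=np.zeros((600,800,3),np.uint8);cv[:600,:525]=a;cv[:600,540:780]=b
cv2.imwrite('pics/c1.png',cv)
# spatula mask
g=cv2.cvtColor(im,cv2.COLOR_BGR2GRAY)
m=(g>110).astype(np.uint8);n,l,s,c=cv2.connectedComponentsWithStats(m)
for name,pt in(("spat",(450,300)),("vial",(403,240))):
    i=l[pt[1],pt[0]];print(name,s[i],c[i]);pts=np.argwhere(l==i)[:,::-1].astype(np.float32)
    r=cv2.minAreaRect(pts);print(r)
    mm,v=cv2.PCACompute(pts,None);t=(pts-mm)@v.T
    lo,hi=t[:,0].min(),t[:,0].max()
    for k in(lo,hi):
        px=(mm+k*v[0])[0];print(px,onz("top",px,.014 if name=="spat" else 0.05),onz("top",px,.007))
E
```

```text
spat [442 242  23  80 674] [453.31305638 282.10385757]
((453.3908386230469, 281.7674560546875), (8.686980247497559, 80.22236633300781), 10.885527610778809)
[460.95596 242.3763 ] [ 0.51664098 -0.29198172  0.014     ] [ 0.51711396 -0.29387333  0.007     ]
[445.80048 321.154  ] [ 0.35169459 -0.25975291  0.014     ] [ 0.35114913 -0.26144553  0.007     ]
vial [397 234  14  13 138] [403.53623188 240.05797101]
((403.5, 240.0), (12.0, 13.0), 90.0)
[396.97797 242.95001] [ 0.51107604 -0.15160669  0.05      ] [ 0.51385884 -0.15810881  0.007     ]
[410.07663 237.1738 ] [ 0.5232631  -0.17827914  0.05      ] [ 0.52652329 -0.18582608  0.007     ]
```

View pics/c1.png

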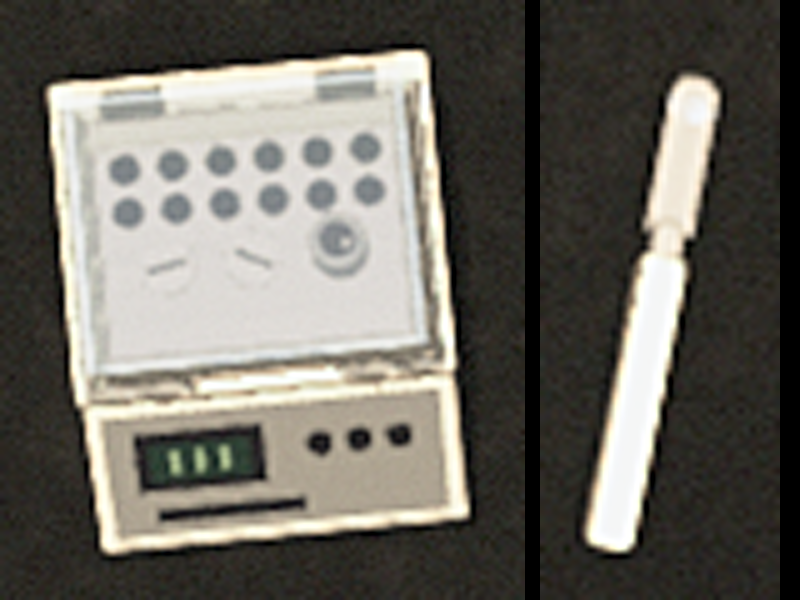

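The crop shows the slot, a bright strip, at about (265,383) on the front edge. The logger head is at about (338,240) and sits in the -y well, with plugs at about (170,270) and (250,268). The spatula tip points to +x. Next, the world positions.

Run:
```python
from h import *
f=lambda u,v:(230+u/5-.4,165+v/5-.4)
for n,p,z in(("RL",(48,90),.088),("RR",(428,52),.088),("FLdeck",(80,402),.088),("FRdeck",(455,372),.088),("FLpan",(105,550),.06),("FRpan",(468,518),.06),("headtop",(337,240),.128),("plug1",(168,272),.093),("plug2",(252,264),.093),("slotL",(195,385),.09),("slotR",(340,370),.09)):
    print(n,onz("top",f(*p),z).round(4))
im=cv2.imread('pics/scene0.png')
b=cv2.resize(im[170:290,245:365],None,fx=5,fy=5,interpolation=cv2.INTER_CUBIC)
cv2.imwrite('pics/c2.png',b)
g=cv2.cvtColor(im,cv2.COLOR_BGR2GRAY)
m=(g>110).astype(np.uint8);n,l,s,c=cv2.connectedComponentsWithStats(m)
i=l[365,430];print(s[i]);pts=np.argwhere(l==i)[:,::-1].astype(np.float32)
mm,v=cv2.PCACompute(pts,None);t=(pts-mm)@v.T
for k in(t[:,0].min(),t[:,0].max()):
    px=(mm+k*v[0])[0];print(px,onz("scene",px,.007))
```

```text
RL [0.6231 0.1662 0.088 ]
RR [0.6407 0.0167 0.088 ]
FLdeck [0.5002 0.1507 0.088 ]
FRdeck [0.5141 0.0042 0.088 ]
FLpan [0.4426 0.1429 0.06  ]
FRpan [ 0.4575 -0.0021  0.06  ]
headtop [0.5607 0.05   0.128 ]
plug1 [0.5512 0.1169 0.093 ]
plug2 [0.5549 0.0842 0.093 ]
slotL [0.5074 0.1057 0.09  ]
slotR [0.5141 0.0492 0.09  ]
[400 333  64  58 839]
[400.66483 387.62018] [ 0.34761693 -0.25885478  0.007     ]
[461.31796 334.094  ] [ 0.51665441 -0.29260121  0.007     ]
```

View pics/c2.png

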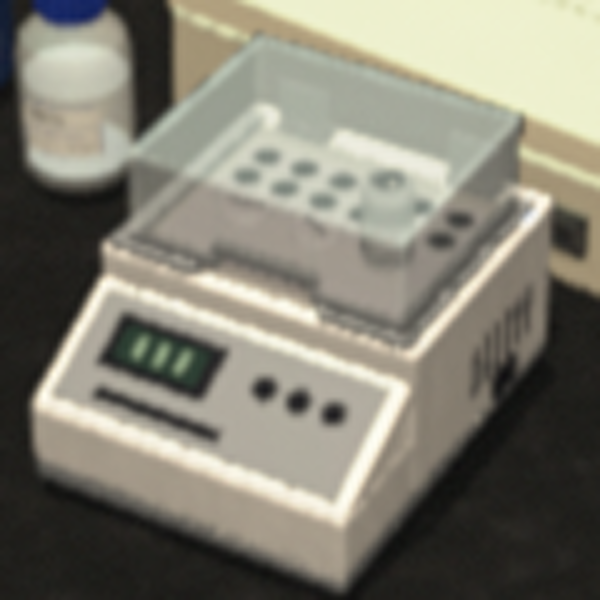

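The spatula measures 168 mm in both views. The scene crop shows the slot centre at about (267,280) and the head top at about (388,182). I'll check the heater pose (0.548, 0.083, yaw 0.107) against this view.

Run:
```python
from h import *
o=np.array([.548,.083,0]);Rz=R.from_euler('z',.107)
for n,p in(("slotL",(-.035,.022,.092)),("slotR",(-.035,-.022,.092)),("head",(.008,-.034,.128)),("RRdeck",(.085,-.075,.088)),("coverFR top",(-.035,-.064,.135)),("coverRR top",(.07,-.064,.135))):
    w=o+Rz.apply(p);print(n,w.round(4),((proj("scene",w)-[245,170]+.4)*5).round(0),((proj("top",w)-[230,165]+.4)*5).round(0))
s=state();print(R.from_quat(s['orientation']).as_matrix().round(3))
a=np.array([.3495,-.260]);b=np.array([.5168,-.2932]);d=(b-a)/np.linalg.norm(b-a);print(np.linalg.norm(b-a),np.arctan2(d[1],d[0]),"origin",b-.08*d,"grip",b-.105*d)
```

```text
slotL [0.5109 0.1011 0.092 ] [221. 264.] [207. 376.]
slotR [0.5155 0.0574 0.092 ] [313. 297.] [319. 366.]
head [0.5596 0.05   0.128 ] [392. 180.] [337. 243.]
RRdeck [0.6405 0.0175 0.088 ] [561. 195.] [426.  52.]
coverFR top [0.52   0.0156 0.135 ] [406. 242.] [426. 347.]
coverRR top [0.6244 0.0268 0.135 ] [527. 113.] [401.  71.]
[[-0.901  0.433 -0.001]
 [ 0.433  0.901 -0.001]
 [ 0.    -0.002 -1.   ]]
0.17056239327589193 -0.19590079265223714 origin [ 0.43833018 -0.27762799] grip [ 0.41380836 -0.27276173]
```

>>> carry_out --moves '[[[0.9,-0.9,0],0.5,0.6],[[0.9,-0.9,0],0.5,0.6],[[0.9,-0.9,0],0.5,0.6],[[0.9,-0.9,0],0.5,0.6],[[0.9,-0.9,0],0.5,0.6]]'

```text
time_s: 0.52
position: [0.3954, 0.4044, 0.2402]
orientation: [0.097, 0.995, -0.0, -0.0]
contact_force: [1.4, 0.9, 0.1]
grip_width: 0.692
finger_force: 0.0
```

>>> carry_out --moves '[[[0,-1,0],0,0.6],[[0,-1,0],0,0.6],[[0,-1,0],0,0.6],[[0,-1,0],0,0.6],[[0,-1,0],0,0.6]]'

```text
time_s: 0.93
position: [0.3944, 0.2543, 0.2401]
orientation: [0.099, 0.995, -0.0, -0.0]
contact_force: [-0.1, -0.6, 0.1]
grip_width: 0.599
finger_force: 0.0
```

>>> carry_out --moves '[[[0,-1,0],0,0.6],[[0,-1,0],0,0.6],[[0,-1,0],0,0.6],[[0,-1,0],0,0.6],[[0,-1,0],0,0.6]]'

```text
time_s: 1.35
position: [0.3942, 0.1045, 0.2403]
orientation: [0.099, 0.995, -0.0, -0.0]
contact_force: [0.2, -0.1, 0.2]
grip_width: 0.602
finger_force: 0.0
```

>>> carry_out --moves '[[[0,-1,0],0,0.6],[[0,-1,0],0,0.6],[[0,-1,0],0,0.6],[[0,-1,0],0,0.6],[[0,-1,0],0,0.6]]'

```text
time_s: 1.77
position: [0.3943, -0.0455, 0.2404]
orientation: [0.099, 0.995, 0.0, -0.0]
contact_force: [1.3, -0.1, -0.9]
grip_width: 0.601
finger_force: 0.0
```

>>> carry_out --moves '[[[0,-1,0],0,0.6],[[0,-1,0],0,0.6],[[0,-1,0],0,0.6],[[0,-1,0],0,0.6],[[0,-1,0],0,0.6]]'

```text
time_s: 2.18
position: [0.3943, -0.1956, 0.2403]
orientation: [0.099, 0.995, 0.0, -0.0]
contact_force: [0.6, 0.5, 0.3]
grip_width: 0.598
finger_force: 0.0
```

>>> carry_out --moves '[[[0,-0.5,-0.5],0,0.6],[[0,0,0],0,0.6],[[0,0,0],0,0.6]]'

```text
time_s: 2.43
position: [0.3938, -0.209, 0.2244]
orientation: [0.1, 0.995, 0.001, -0.001]
contact_force: [0.5, 0.2, 0.1]
grip_width: 0.603
finger_force: 0.0
```

>>> carry_out --moves '[[[0.25,-0.7,-1],0.05,0.6],[[0.25,-0.7,-1],0,0.6],[[0,-0.7,-1],0,0.6],[[0,0,-1],0,0.6],[[0,0,-1],0,0.6]]'

```text
time_s: 2.85
position: [0.4104, -0.2719, 0.075]
orientation: [0.096, 0.995, -0.0, 0.0]
contact_force: [0.0, 0.2, -0.4]
grip_width: 0.602
finger_force: 0.0
```

>>> carry_out --moves '[[[0,0,-0.8],0,0.6],[[0,0,-0.5],0,0.6],[[0,0,-0.3],0,0.6],[[0,0,0],0,0.6],[[0,0,0],0,0.6]]'

```text
time_s: 3.27
position: [0.4103, -0.2716, 0.0283]
orientation: [0.096, 0.995, 0.0, 0.0]
contact_force: [0.1, -0.5, -0.8]
grip_width: 0.603
finger_force: 0.0
```

>>> carry_out --moves '[[[0,0,-0.12],0,0.5],[[0,0,0],0,0.3],[[0,0,0],0,0.15],[[0,0,0],0,0.0],[[0,0,0],0,0.0]]' --squeeze 50

```text
time_s: 3.68
position: [0.4101, -0.2724, 0.0246]
orientation: [0.096, 0.995, -0.0, 0.0]
contact_force: [-0.1, -0.7, -0.0]
grip_width: 0.293
finger_force: 0.0
```

>>> carry_out --moves '[[[0,0,0],0,0],[[0,0,0],0,0.0],[[0,0,0],0,0.0],[[0,0,0],0,0.0],[[0,0,0],0,0.0]]'

```text
time_s: 4.1
position: [0.4099, -0.2722, 0.0242]
orientation: [0.096, 0.995, -0.0, 0.0]
contact_force: [0.1, 0.4, 2.7]
grip_width: 0.166
finger_force: 50.0
```

>>> carry_out --moves '[[[0,0,0.2],0,0],[[0,0,0.6],0,0.0],[[0,0,1],0,0.0],[[-0.2,0,1],0,0.0],[[-0.2,0,1],0,0.0]]'

```text
time_s: 4.52
position: [0.3973, -0.2717, 0.1391]
orientation: [0.096, 0.995, 0.0, -0.0]
contact_force: [0.2, -0.7, -0.3]
grip_width: 0.167
finger_force: 50.0
```

>>> carry_out --moves '[[[-0.2,0.4,0.8],0.2,0],[[-0.2,1,0.4],0.5,0.0],[[-0.2,1,0],0.5,0.0],[[0,1,0],0.5,0.0],[[0,1,0],0.4,0.0]]'

```text
time_s: 4.93
position: [0.3794, -0.1392, 0.1746]
orientation: [-0.009, 1.0, -0.0, 0.0]
contact_force: [1.3, 0.6, -1.2]
grip_width: 0.17
finger_force: 50.0
```

>>> carry_out --moves '[[[0,1,0],0.4,0],[[0,1,0],0.3,0.0],[[0,1,0],0.2,0.0],[[0,1,0],0,0.0],[[0,1,0],0,0.0]]'

```text
time_s: 5.35
position: [0.3794, 0.0112, 0.1743]
orientation: [-0.054, 0.999, -0.0, 0.0]
contact_force: [1.5, -0.2, -0.6]
grip_width: 0.164
finger_force: 50.0
```

>>> carry_out --moves '[[[0,0.8,-0.3],0,0],[[0,0.5,-0.6],0,0.0],[[0,0.2,-0.6],0,0.0],[[0,0,-0.4],0,0.0],[[0,0,0],0,0.0]]'

```text
time_s: 5.77
position: [0.3776, 0.0554, 0.1144]
orientation: [-0.054, 0.999, 0.0, -0.002]
contact_force: [-0.9, 0.0, 0.1]
grip_width: 0.168
finger_force: 50.0
```

Run:
```python
from h import *
im=capture("top");im2=capture("scene");im3=capture("wrist")
cv=np.zeros((600,800,3),np.uint8)
cv[:540,:400]=cv2.resize(im[175:310,240:340],(400,540),interpolation=cv2.INTER_CUBIC)
cv[:400,400:]=cv2.resize(im2[180:340,200:360],(400,400),interpolation=cv2.INTER_CUBIC)
cv[400:,400:667]=cv2.resize(im3,(267,200))
cv2.imwrite('pics/c3.png',cv)
s=state();print(s['position'],s['orientation'],s['grip_width'],s['contact_force'])
```

```text
[0.38004957 0.05469834 0.11782044] [-5.34598390e-02  9.98569966e-01 -3.70810347e-05  2.57780399e-04] 0.16246520656403873 [-0.26454874  0.4455066  -1.1692318 ]
```

View pics/c3.png

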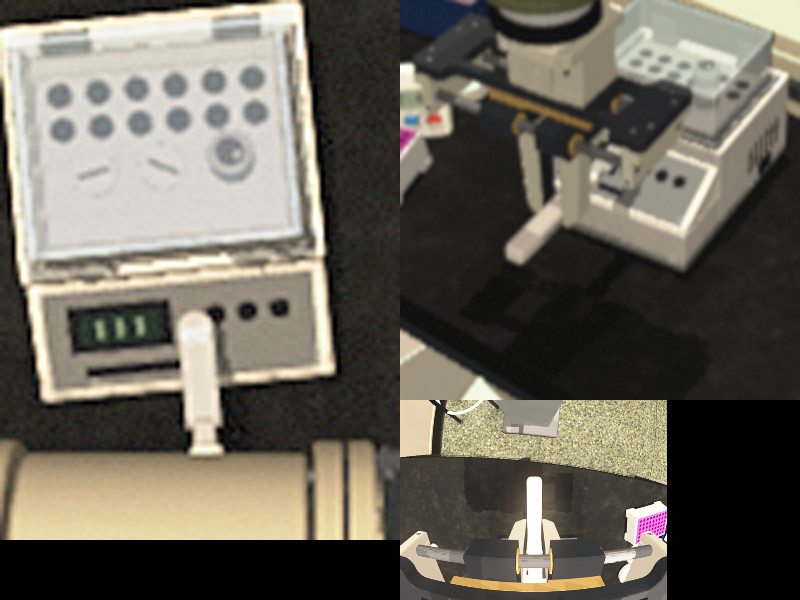

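Run:
```python
from h import *
for p in((196,312),(205,440)):
    q=(240+p[0]/4-.4,175+p[1]/4-.4);w=onz("top",q,.101);print(w, R.from_euler('z',-.107).apply(w-[.548,.083,0]))
```

```text
[0.4859514  0.06577952 0.101     ] [-0.06353281 -0.01049546  0.101     ]
[0.42441478 0.06032306 0.101     ] [-0.12530023 -0.00934885  0.101     ]
```

The top view shows the tip at crop (196,312), matching the calculation to within 2 mm. It is 10 mm to the -y side of the slot middle, so I'll shift and lower.

>>> carry_out --moves '[[[0,0.33,-0.15],0,0],[[0,0,-0.14],0,0.0],[[0,0,0],0,0.0],[[0,0,0],0,0.0]]'

```text
time_s: 6.25
position: [0.38, 0.0644, 0.1088]
orientation: [-0.054, 0.999, -0.0, 0.0]
contact_force: [0.1, -0.6, -1.0]
grip_width: 0.163
finger_force: 50.0
```

Run:
```python
from h import *
im2=capture("scene")
s=state();print(s['position'],s['contact_force'])
cv2.imwrite('pics/c4.png',cv2.resize(im2[200:290,250:350],(800,600),interpolation=cv2.INTER_CUBIC)) if 0 else None
# predicted tip pixel
P=np.array(s['position'])+R.from_euler('z',.107).apply([.109,0,-.0172]);print(P)
```

```text
[0.38007744 0.06436324 0.1088638 ] [-0.09621057 -0.8144606  -0.18865773]
[0.48845407 0.076004   0.0916638 ]
```

>>> carry_out --moves '[[[0.4,0.04,0],0,0],[[0.4,0.04,0],0,0.0],[[0.3,0.03,0],0,0.0],[[0,0,0],0,0.0],[[0,0,0],0,0.0]]'

```text
time_s: 6.72
position: [0.4128, 0.0678, 0.1085]
orientation: [-0.053, 0.999, -0.0, -0.0]
contact_force: [-0.3, -0.4, -0.8]
grip_width: 0.169
finger_force: 50.0
```

>>> carry_out --moves '[[[0.3,0.03,0],0,0],[[0.2,0.02,0],0,0.0],[[0,0,0],0,0.0],[[0,0,0],0,0.0]]'

```text
time_s: 7.05
position: [0.4275, 0.0695, 0.1084]
orientation: [-0.054, 0.999, -0.0, -0.0]
contact_force: [-0.7, 0.9, -0.4]
grip_width: 0.165
finger_force: 50.0
```

Run:
```python
from h import *
im=capture("top");im2=capture("scene")
cv=np.zeros((540,800,3),np.uint8)
cv[:540,:400]=cv2.resize(im[175:310,240:340],(400,540),interpolation=cv2.INTER_CUBIC)
cv[:400,400:]=cv2.resize(im2[180:340,200:360],(400,400),interpolation=cv2.INTER_CUBIC)
cv2.imwrite('pics/c5.png',cv)
s=state();print(s['position'],s['contact_force'],s['ft_torque'])
```

```text
[0.42729247 0.06949205 0.10824237] [-0.95830334 -0.16549773 -1.08347095] [ 0.07272839 -0.01135334  0.03057772]
```

View pics/c5.png

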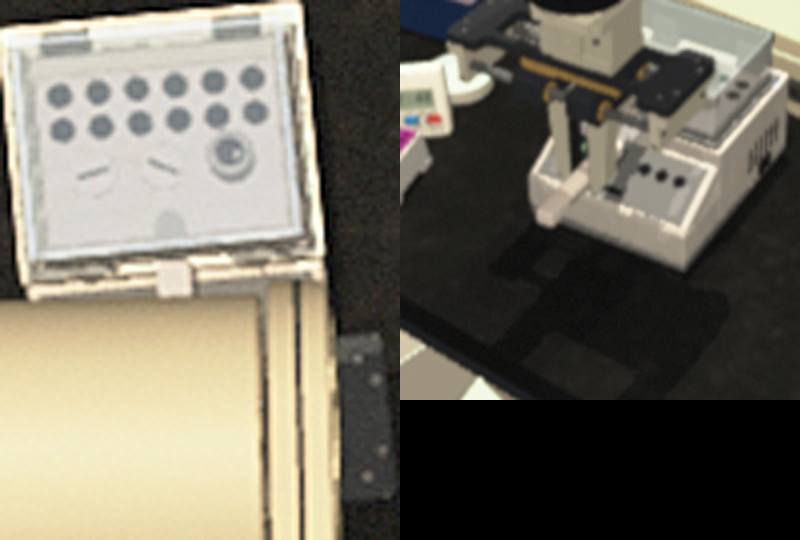

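The blade is through the slot, with its tip at crop (172,213), visible through the cover and clear of the logger. Now I'll prise the cover along the arc.

>>> carry_out --moves '[[[0,0,0.2],0,0],[[0.05,0.01,0.2],0,0.0],[[0.1,0.01,0.25],0,0.0],[[0.1,0.01,0.25],0,0.0],[[0.15,0.015,0.25],0,0.0]]'

```text
time_s: 7.57
position: [0.4402, 0.071, 0.144]
orientation: [-0.054, 0.999, -0.0, 0.0]
contact_force: [-0.2, -0.3, -1.1]
grip_width: 0.165
finger_force: 50.0
```

>>> carry_out --moves '[[[0,0,0],0,0],[[0,0,0],0,0.0]]'

```text
time_s: 7.73
position: [0.4408, 0.071, 0.1439]
orientation: [-0.054, 0.999, -0.0, 0.001]
contact_force: [0.2, -0.1, -0.1]
grip_width: 0.167
finger_force: 50.0
```

Run:
```python
from h import *
im=capture("top");im2=capture("scene")
cv=np.zeros((540,800,3),np.uint8)
cv[:540,:400]=cv2.resize(im[175:310,240:340],(400,540),interpolation=cv2.INTER_CUBIC)
cv[:400,400:]=cv2.resize(im2[140:300,240:400],(400,400),interpolation=cv2.INTER_CUBIC)
cv2.imwrite('pics/c6.png',cv)
s=state();print(s['position'],s['contact_force'],s['ft_torque'])
```

```text
[0.43981622 0.07091647 0.14277716] [-0.18158684 -0.01895411 -0.18963561] [ 0.0614111  -0.00043841 -0.0018092 ]
```

View pics/c6.png

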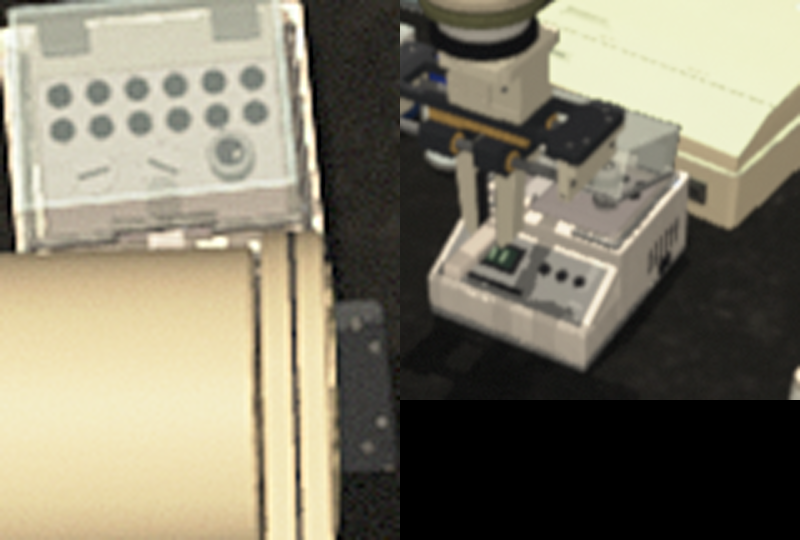

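The cover is up about 0.3 rad with the blade under it. I'll keep following the arc.

>>> carry_out --moves '[[[0.12,0.013,0.22],0,0],[[0.15,0.016,0.22],0,0.0],[[0.15,0.016,0.22],0,0.0],[[0.18,0.02,0.2],0,0.0]]'

```text
time_s: 8.17
position: [0.4584, 0.0729, 0.1695]
orientation: [-0.054, 0.999, -0.0, 0.0]
contact_force: [-1.0, 0.4, -1.7]
grip_width: 0.168
finger_force: 50.0
```

>>> carry_out --moves '[[[0.2,0.022,0.17],0,0],[[0.2,0.022,0.17],0,0.0],[[0.22,0.024,0.17],0,0.0],[[0.25,0.027,0.15],0,0.0]]'

```text
time_s: 8.5
position: [0.4846, 0.0758, 0.189]
orientation: [-0.054, 0.999, 0.0, 0.0]
contact_force: [0.1, 0.6, -0.6]
grip_width: 0.165
finger_force: 50.0
```

>>> carry_out --moves '[[[0.25,0.027,0.12],0,0],[[0.25,0.027,0.1],0,0.0],[[0.25,0.027,0.1],0,0.0],[[0.25,0.027,0.08],0,0.0]]'

```text
time_s: 8.83
position: [0.5146, 0.079, 0.2006]
orientation: [-0.054, 0.999, -0.0, -0.0]
contact_force: [0.2, -0.3, -0.5]
grip_width: 0.172
finger_force: 50.0
```

Run:
```python
from h import *
im=capture("top");im2=capture("scene")
cv=np.zeros((540,800,3),np.uint8)
cv[:540,:400]=cv2.resize(im[175:310,240:340],(400,540),interpolation=cv2.INTER_CUBIC)
cv[:400,400:]=cv2.resize(im2[100:260,260:420],(400,400),interpolation=cv2.INTER_CUBIC)
cv2.imwrite('pics/c7.png',cv)
s=state();print(s['position'],s['contact_force'],s['ft_torque'])
```

```text
[0.51513933 0.07902521 0.20080741] [ 0.0202814  -0.17427547 -1.02667362] [ 0.05934905  0.00047451 -0.05864264]
```

View pics/c7.png

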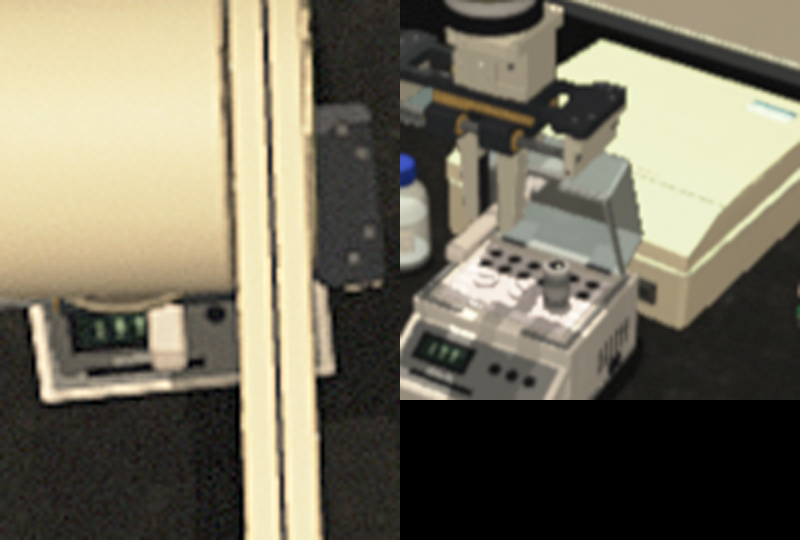

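The cover is at about 1.2 rad. Now I'll push it back with the tip inside the cover.

>>> carry_out --moves '[[[0.15,0.016,-0.06],0,0],[[0.2,0.022,-0.06],0,0.0],[[0.2,0.022,-0.06],0,0.0],[[0.2,0.022,-0.06],0,0.0],[[0.2,0.022,-0.06],0,0.0]]'

```text
time_s: 9.35
position: [0.5428, 0.0821, 0.1911]
orientation: [-0.054, 0.999, 0.0, -0.0]
contact_force: [-1.6, -0.1, -0.5]
grip_width: 0.17
finger_force: 50.0
```

>>> carry_out --moves '[[[0.2,0.022,-0.03],0,0],[[0.2,0.022,0],0,0.0],[[0.2,0.022,0],0,0.0],[[0.2,0.022,0],0,0.0],[[0,0,0],0,0.0]]'

```text
time_s: 9.77
position: [0.5676, 0.0848, 0.1907]
orientation: [-0.054, 0.999, -0.0, 0.0]
contact_force: [-0.5, -0.7, 0.5]
grip_width: 0.164
finger_force: 50.0
```

>>> carry_out --moves '[[[0.1,0.011,0],0,0],[[0.1,0.011,0],0,0.0],[[0,0,0],0,0.0]]'

```text
time_s: 10.02
position: [0.5728, 0.0854, 0.1907]
orientation: [-0.054, 0.999, 0.0, 0.0]
contact_force: [-0.8, 0.2, -1.1]
grip_width: 0.165
finger_force: 50.0
```

>>> carry_out --moves '[[[-0.3,-0.032,0],0,0],[[-0.6,-0.064,0],0,0.0],[[-0.9,-0.096,0],0,0.0],[[-0.9,-0.096,0],0,0.0],[[-0.9,-0.096,0],0,0.0]]'

```text
time_s: 10.43
position: [0.4633, 0.0737, 0.1905]
orientation: [-0.054, 0.999, -0.0, 0.0]
contact_force: [-0.4, -0.3, -0.4]
grip_width: 0.164
finger_force: 50.0
```

>>> carry_out --moves '[[[-0.9,-0.096,0],0,0],[[-0.9,-0.3,0],0,0.0],[[-0.6,-0.6,0],0,0.0],[[-0.3,-0.9,0],0,0.0],[[0,-1,0],0,0.0]]'

```text
time_s: 10.85
position: [0.382, -0.0129, 0.1908]
orientation: [-0.055, 0.998, -0.0, 0.001]
contact_force: [0.1, -0.1, 0.1]
grip_width: 0.166
finger_force: 50.0
```

>>> carry_out --moves '[[[0,-1,0],0,0],[[0,-1,0],0,0.0],[[0,-1,0],0,0.0],[[0,-0.6,0],0,0.0],[[0,0,0],0,0.0]]'

```text
time_s: 11.27
position: [0.3833, -0.124, 0.191]
orientation: [-0.052, 0.999, -0.001, 0.0]
contact_force: [0.2, 0.2, -0.4]
grip_width: 0.166
finger_force: 50.0
```

Run:
```python
from h import *
im=capture("top");im2=capture("scene")
cv=np.zeros((540,800,3),np.uint8)
cv[:540,:400]=cv2.resize(im[155:290,240:340],(400,540),interpolation=cv2.INTER_CUBIC)
cv[:400,400:]=cv2.resize(im2[140:300,240:400],(400,400),interpolation=cv2.INTER_CUBIC)
cv2.imwrite('pics/c8.png',cv)
s=state();print(s['position'],s['contact_force'],s['ft_torque'])
```

```text
[ 0.3832634  -0.12139548  0.19067269] [-0.73700311  0.69617547 -0.08427509] [0.01364194 0.03346593 0.01607395]
```

View pics/c8.png

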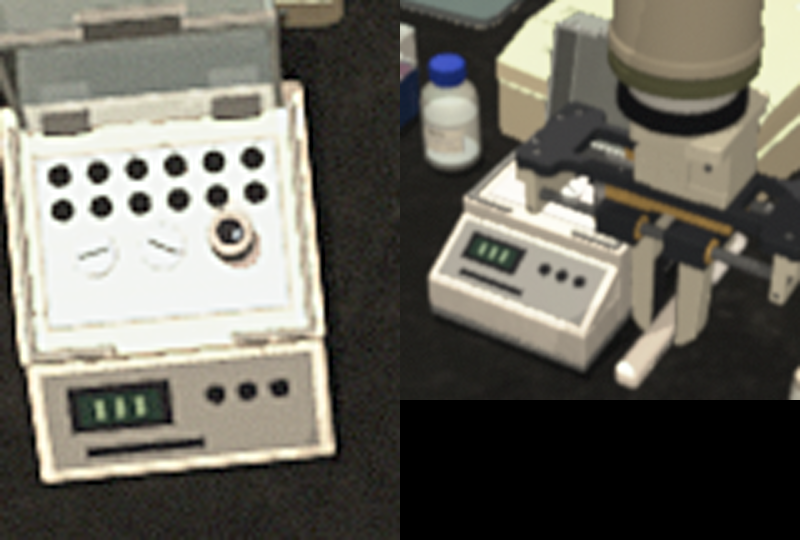

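The cover stands well past upright and the logger head is clear at crop (231,232). Now I'll take the spatula back to its free spot and lay it down.

>>> carry_out --moves '[[[0.2,-1,0],0,0],[[0.2,-1,-0.3],0,0.0],[[0.2,-1,-0.7],0,0.0],[[0,-1,-0.8],0,0.0],[[0,-0.9,-0.8],0,0.0]]'

```text
time_s: 11.78
position: [0.4025, -0.2687, 0.1124]
orientation: [-0.054, 0.999, -0.001, 0.001]
contact_force: [0.4, -1.1, -0.1]
grip_width: 0.165
finger_force: 50.0
```

>>> carry_out --moves '[[[0,0,-0.9],0,0],[[0,0,-0.8],0,0.0],[[0,0,-0.5],0,0.0],[[0,0,-0.3],0,0.0],[[0,0,0],0,0.0]]'

```text
time_s: 12.2
position: [0.4005, -0.2659, 0.0355]
orientation: [-0.054, 0.999, 0.001, -0.001]
contact_force: [0.5, 0.2, -0.8]
grip_width: 0.164
finger_force: 50.0
```

Lower by 10.5 mm in small steps, watching the force.

>>> carry_out --moves '[[[0,0,-0.12],0,0],[[0,0,-0.1],0,0.0],[[0,0,-0.07],0,0.0],[[0,0,0],0,0.0],[[0,0,0],0,0.0]]'

```text
time_s: 12.62
position: [0.4017, -0.2683, 0.0294]
orientation: [-0.054, 0.999, -0.0, 0.0]
contact_force: [0.1, -0.4, -0.9]
grip_width: 0.171
finger_force: 50.0
```

>>> carry_out --moves '[[[0,0,-0.07],0,0],[[0,0,-0.07],0,0.0],[[0,0,0],0,0.0],[[0,0,0],0,0.0]]'

```text
time_s: 12.95
position: [0.4012, -0.268, 0.0245]
orientation: [-0.054, 0.999, 0.0, -0.0]
contact_force: [-0.4, -0.6, -0.1]
grip_width: 0.165
finger_force: 50.0
```

>>> carry_out --moves '[[[0,0,-0.02],0,0.17],[[0,0,0],0,0.2],[[0,0,0],0,0.25],[[0,0,0],0,0.35],[[0,0,0],0,0.45]]' --squeeze 10

```text
time_s: 13.37
position: [0.4014, -0.268, 0.024]
orientation: [-0.054, 0.999, -0.0, 0.0]
contact_force: [0.8, 0.4, -0.2]
grip_width: 0.343
finger_force: 0.0
```

>>> carry_out --moves '[[[0,0,0],0,0.5],[[0,0,0],0,0.5],[[0,0,0.3],0,0.5],[[0,0,0.8],0,0.5],[[0,0,1],0,0.5]]'

```text
time_s: 13.78
position: [0.3997, -0.2667, 0.0861]
orientation: [-0.054, 0.999, 0.002, -0.002]
contact_force: [0.9, 0.7, -0.1]
grip_width: 0.498
finger_force: 0.0
```

>>> carry_out --moves '[[[0,0,1],0,0.5],[[0,0,1],0,0.5],[[0,0,1],0,0.5],[[0,0,1],0,0.5],[[0,0,1],0,0.5]]'

```text
time_s: 14.2
position: [0.4011, -0.2678, 0.2394]
orientation: [-0.054, 0.999, -0.0, 0.0]
contact_force: [0.4, -1.1, -0.0]
grip_width: 0.496
finger_force: 0.0
```

Run:
```python
from h import *
s=state();print(s['position'],s['contact_force'],s['finger_force'],s['grip_width'])
im=capture("scene")
cv2.imwrite('pics/s9.png',im)
g=cv2.cvtColor(im,cv2.COLOR_BGR2GRAY)
m=(g>110).astype(np.uint8);n,l,st,c=cv2.connectedComponentsWithStats(m)
P=proj("scene",[.36,-.273,.014]);print(P)
i=l[int(P[1]),int(P[0])];print(i,st[i])
pts=np.argwhere(l==i)[:,::-1].astype(np.float32);mm,v=cv2.PCACompute(pts,None);t=(pts-mm)@v.T
for k in(t[:,0].min(),t[:,0].max()): print(onz("scene",(mm+k*v[0])[0],.007))
# logger head via top circle, dark socket mask check
t=capture("top");cv2.imwrite('pics/t9.png',t)
```

```text
[ 0.40113194 -0.26784631  0.23939001] [ 0.39064411 -1.07759691 -0.01040899] 0.0 0.49648317777264184
[412.27477046 384.18730603]
53 [404 327  40  71 770]
[ 0.50946469 -0.25465479  0.007     ]
[ 0.3374285 -0.2742145  0.007    ]
```

The spatula lies released on the bench. I'll refine the head position numerically in both views.

Run:
```python
from h import *
for n,f in(("top","t9"),("scene","s9")):
    im=cv2.imread(f'pics/{f}.png');g=cv2.cvtColor(im,cv2.COLOR_BGR2GRAY)
    c=proj(n,[.56,.05,.128]);x,y=c.round().astype(int);print(n,c)
    print(g[y-10:y+16,x-11:x+12])
```

```text
top [296.97777972 212.97135996]
[[ 72 211 252 250 250 175  29  41  46  28  46 237 254 253 238  79  38  46
   43  28 101 240 253]
 [ 39 152 247 252 245 150  24  44  35  38  47 228 253 250 243 126  33  37
   32  31 159 249 251]
 [ 29 174 251 250 252 210  69  26  30  36 104 232 247 245 250 235 156  69
  109 177 237 251 249]
 [ 80 226 252 247 250 254 197  91  94 125 213 249 247 244 247 251 248 237
  243 252 251 247 248]
 [216 252 250 245 246 251 250 231 202 173 231 243 240 235 239 246 249 251
  250 249 246 245 246]
 [252 249 245 244 245 247 249 249 233 223 224 217 228 230 228 232 241 246
  245 245 245 244 246]
 [247 245 244 244 244 245 244 235 225 209 178 154 176 216 228 219 233 246
  245 245 244 244 245]
 [245 245 244 245 245 246 242 228 193  79  42  45  47 111 218 237 221 242
  247 245 244 244 245]
 [244 244 244 244 246 241 236 219 120  45  56  59  49  29 157 232 198 229
  250 246 244 244 244]
 [244 244 244 245 246 233 222 204  72  57  65  53 108 141 119 207 201 204
  249 248 245 244 245]
 [244 245 244 244 247 239 234 217  97  47  56  53 178 199 122 208 209 138
  219 247 246 245 245]
 
[... 3311 characters left out ...]
238 246 252 249 189]
 [252 250 246 234 198 127  98  96  97  97  96  96  93  91  96 158 241 253
  252 252 253 250 198]
 [250 247 250 252 243 167 113 111 109 109 107 105 107 105 106 160 241 252
  252 252 251 250 232]
 [245 243 250 253 248 178 118 118 121 119 119 118 119 115 114 173 245 252
  247 226 204 199 202]
 [226 244 250 252 247 166 112 119 124 126 126 124 122 115 114 172 244 247
  218 141  94  89 118]
 [217 247 251 252 246 154 102 114 124 126 128 125 121 112 111 168 239 242
  204 123  59  47  81]
 [238 250 251 252 247 153  89 101 115 123 123 120 109  99 101 166 238 245
  239 208 154 143 170]
 [250 251 251 252 247 159  89  92 102 105 102 102  95  87  94 158 237 250
  251 248 239 238 242]]
```

The head is at about (0.560, 0.050), with both views agreeing within 1.5 mm. I'll move above it.

>>> carry_out --moves '[[[0.48,0.95,0],0,0.45],[[0.48,0.95,0],0,0.45],[[0.48,0.95,0],0,0.45],[[0.48,0.95,0],0,0.45],[[0.48,0.95,0],0,0.45]]'

```text
time_s: 14.72
position: [0.4735, -0.1241, 0.2369]
orientation: [-0.053, 0.999, 0.0, -0.0]
contact_force: [0.4, 0.1, 0.1]
grip_width: 0.453
finger_force: 0.0
```

>>> carry_out --moves '[[[0.48,0.95,0],0,0.45],[[0.48,0.95,0],0,0.45],[[0.48,0.95,0],0,0.45],[[0.48,0.95,0],0,0.45],[[0.48,0.95,0],0,0.45]]'

```text
time_s: 15.13
position: [0.5455, 0.0186, 0.2368]
orientation: [-0.054, 0.999, -0.0, -0.0]
contact_force: [-0.5, 0.2, 0.7]
grip_width: 0.449
finger_force: 0.0
```

>>> carry_out --moves '[[[0.48,0.95,0],0,0.45],[[0,0.15,-0.3],0,0.45],[[0,0,-0.4],0,0.45],[[0,0,0],0,0.45],[[0,0,0],0,0.45]]'

```text
time_s: 15.55
position: [0.5583, 0.049, 0.2143]
orientation: [-0.053, 0.999, -0.0, -0.002]
contact_force: [0.2, 0.7, 1.0]
grip_width: 0.449
finger_force: 0.0
```

>>> carry_out --moves '[[[0,0,0],0,0.45]]'

```text
time_s: 15.63
position: [0.5592, 0.0487, 0.2158]
orientation: [-0.053, 0.999, -0.0, -0.0]
contact_force: [-0.6, 0.5, -0.1]
grip_width: 0.454
finger_force: 0.0
```

>>> carry_out --moves '[[[0.03,0.05,-0.6],0,0.45],[[0,0,-0.7],0,0.45],[[0,0,-0.5],0,0.45],[[0,0,0],0,0.45],[[0,0,0],0,0.45]]'

```text
time_s: 16.05
position: [0.5601, 0.0506, 0.1619]
orientation: [-0.053, 0.999, -0.0, -0.001]
contact_force: [0.4, 0.5, 0.4]
grip_width: 0.449
finger_force: 0.0
```

Run:
```python
from h import *
s=state();p=camera_params("wrist");im=capture("wrist")
print(s['position'],p)
Rw=R.from_quat(p['orientation']).as_matrix();K=p['intrinsics']
def fp(P):
    c=Rw.T@(np.array(P)-p['origin']);th=np.arctan2(np.hypot(c[0],c[1]),c[2]);u=c[:2]/np.hypot(c[0],c[1])*th
    return np.array([K[0,0]*u[0]+K[0,2],K[1,1]*u[1]+K[1,2]])
q=s['position'];print("tcp axis at head top",fp([q[0],q[1],.128]),"deck",fp([q[0],q[1],.093]))
for d in(-.011,.011):
  print(fp(np.array([q[0],q[1],.128])+R.from_euler('z',.107).apply([0,d,0])))
c=fp([q[0],q[1],.128]).round().astype(int);print(c)
x0=max(0,min(c[0]-100,440));y0=max(0,min(c[1]-75,330))
z=cv2.resize(im[y0:y0+150,x0:x0+200],(800,600),interpolation=cv2.INTER_CUBIC);print(x0,y0)
cv2.imwrite('pics/w10.png',z)
```

```text
[0.56009314 0.05055946 0.16193227] {'intrinsics': array([[371.64829954,   0.        , 321.52268567],
       [  0.        , 371.64829954, 242.03439859],
       [  0.        ,   0.        ,   1.        ]]), 'origin': array([0.47721447, 0.0427048 , 0.30569807]), 'orientation': array([0.66147764, 0.73483775, 0.11167006, 0.09995308])}
tcp axis at head top [319.56140933 293.0365655 ] deck [319.79388605 268.86044949]
[298.69110091 293.01614892]
[340.44392166 292.95006301]
[320 293]
220 218
```

View pics/w10.png

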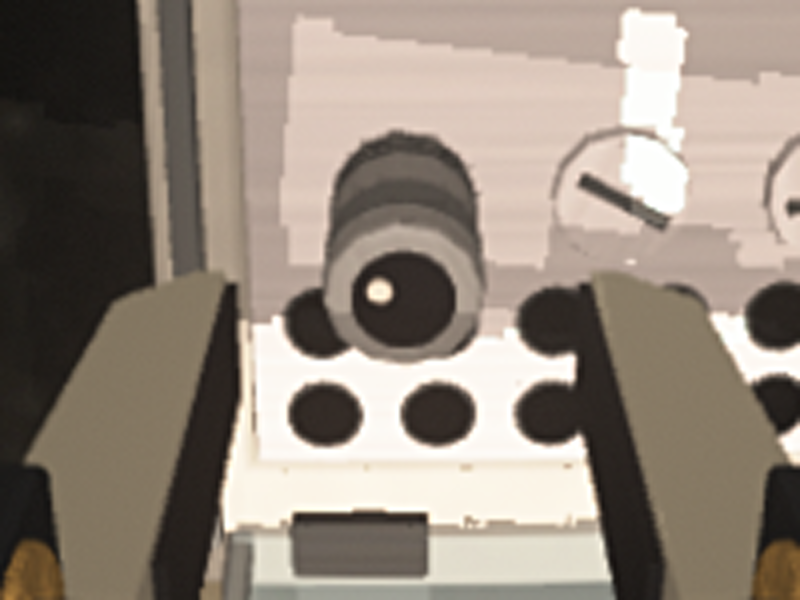

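The wrist view shows the head at crop (405,291), midway between the finger tips at (237,285) and (582,290), so it is centred to about 0.5 mm. I'll descend and close lightly.

>>> carry_out --moves '[[[0,0,-0.5],0,0.4],[[0,0,-0.5],0,0.4],[[0,0,-0.33],0,0.4],[[0,0,0],0,0.4],[[0,0,0],0,0.4]]' --squeeze 4

```text
time_s: 16.52
position: [0.5608, 0.0513, 0.1227]
orientation: [-0.053, 0.999, -0.0, 0.0]
contact_force: [0.2, -0.9, -0.2]
grip_width: 0.397
finger_force: 0.0
```

>>> carry_out --moves '[[[0,0,0],0,0.34],[[0,0,0],0,0.3],[[0,0,0],0,0.28],[[0,0,0],0,0.26],[[0,0,0],0,0.25]]'

```text
time_s: 16.93
position: [0.561, 0.0514, 0.1226]
orientation: [-0.054, 0.999, -0.0, 0.0]
contact_force: [1.3, -0.1, -0.1]
grip_width: 0.255
finger_force: 0.3
```

>>> carry_out --moves '[[[0,0,0],0,0.24],[[0,0,0],0,0.23],[[0,0,0],0,0.22],[[0,0,0],0,0.2],[[0,0,0],0,0.2]]'

```text
time_s: 17.35
position: [0.5609, 0.0511, 0.1224]
orientation: [-0.053, 0.999, -0.0, 0.0]
contact_force: [0.5, -4.5, 2.9]
grip_width: 0.232
finger_force: 4.0
```

Run:
```python
from h import *
import time
r=[]
for i in range(6):
    capture("wrist");s=state();r.append(np.r_[s['position'],s['contact_force'],s['ft_torque'],s['finger_force'],s['grip_width']])
print(np.mean(r,0).round(4))
```

```text
[ 0.5609  0.0512  0.1224  0.262  -3.8973  2.7841 -0.7298 -0.0419  0.0064
  4.0082  0.2358]
```

The side force of -3.9 N means the tool sits slightly too far toward +y. I'll nudge it.

>>> carry_out --moves '[[[0,-0.02,0],0,0.2],[[0,0,0],0,0.2],[[0,0,0],0,0.2]]'

```text
time_s: 17.9
position: [0.5609, 0.051, 0.1224]
orientation: [-0.054, 0.999, 0.0, 0.0]
contact_force: [1.7, -2.8, 4.3]
grip_width: 0.235
finger_force: 4.0
```

```bash
cat > f.py <<'E'
from h import *
r=[]
for i in range(6):
    capture("wrist");s=state();r.append(np.r_[s['position'],s['contact_force'],s['ft_torque'],s['finger_force'],s['grip_width']])
print(np.mean(r,0).round(4),s['time_s'])
E
python3 f.py
```

```text
[ 0.5609  0.051   0.1223  0.968  -1.8329  4.92   -0.3127 -0.166   0.0112
  4.0041  0.2342] 18.2
```

>>> carry_out --moves '[[[0,-0.02,0],0,0.2],[[0,0,0],0,0.2],[[0,0,0],0,0.2]]'

```text
time_s: 18.45
position: [0.5608, 0.0508, 0.1223]
orientation: [-0.054, 0.999, 0.0, 0.0]
contact_force: [1.3, 0.4, 5.5]
grip_width: 0.236
finger_force: 4.0
```

```bash
python3 f.py
```

```text
[ 0.5608  0.0508  0.1223  1.1602  0.2748  5.09    0.1391 -0.1825 -0.0135
  4.0007  0.2347] 18.75
```

>>> carry_out --moves '[[[0,0,0],0,0.2],[[0,0,0.03],0,0.2],[[0,0,0.05],0,0.2],[[0,0,0.06],0,0.2],[[0,0,0],0,0.2]]' --squeeze 16

```text
time_s: 19.17
position: [0.5603, 0.0503, 0.1261]
orientation: [-0.054, 0.999, 0.0, -0.0]
contact_force: [1.0, -0.3, -0.9]
grip_width: 0.237
finger_force: 16.0
```

```bash
python3 f.py
```

```text
[ 5.60300e-01  5.03000e-02  1.26100e-01  2.90700e-01 -5.19000e-02
 -5.59100e-01 -6.10000e-03 -7.44000e-02  1.24000e-02  1.59996e+01
  2.33400e-01] 19.4667
```

>>> carry_out --moves '[[[0,0,0.08],0,0.2],[[0,0,0.12],0,0.2],[[0,0,0.12],0,0.2],[[0,0,0.12],0,0.2],[[0,0,0.12],0,0.2]]'

```text
time_s: 19.88
position: [0.5607, 0.0503, 0.1438]
orientation: [-0.054, 0.999, 0.0, 0.0]
contact_force: [0.3, 0.6, 0.4]
grip_width: 0.233
finger_force: 16.0
```

>>> carry_out --moves '[[[0,0,0.12],0,0.2],[[0,0,0.12],0,0.2],[[0,0,0.12],0,0.2],[[0,0,0],0,0.2],[[0,0,0],0,0.2]]'

```text
time_s: 20.3
position: [0.5609, 0.0503, 0.1543]
orientation: [-0.054, 0.999, -0.0, 0.0]
contact_force: [-0.8, -0.1, 0.7]
grip_width: 0.234
finger_force: 16.0
```

```bash
python3 f.py
```

```text
[ 5.60500e-01  5.03000e-02  1.53700e-01 -3.36200e-01 -1.76200e-01
 -9.48700e-01  3.92000e-02  8.00000e-03  5.20000e-03  1.59995e+01
  2.33000e-01] 20.6
```

>>> carry_out --moves '[[[0,0,0.1],0,0.2],[[0,0,0.1],0,0.2],[[0,0,0.09],0,0.2],[[0,0,0],0,0.2],[[0,0,0],0,0.2]]'

```text
time_s: 21.02
position: [0.5609, 0.0503, 0.1631]
orientation: [-0.054, 0.999, -0.0, 0.0]
contact_force: [-0.6, 0.6, -0.8]
grip_width: 0.232
finger_force: 16.0
```

```bash
python3 f.py
python3 - <<'E'
from h import *
im=capture("scene");cv2.imwrite('pics/s11.png',im);g=cv2.cvtColor(im,cv2.COLOR_BGR2GRAY)
for z in(.088,.118,.123,.128,.133,.138): print(z,proj("scene",[.5603,.0503,z]))
c=proj("scene",[.5603,.0503,.128]).astype(int)
print(c);print(g[c[1]-14:c[1]+30,c[0]-12:c[0]+13:1])
E
```

```text
[ 5.60600e-01  5.03000e-02  1.62600e-01 -4.37000e-02  5.63000e-02
 -6.16500e-01  4.76000e-02  1.93000e-02  1.41000e-02  1.59994e+01
  2.33800e-01] 21.3167
0.088 [322.77026404 221.12491684]
0.118 [323.01303609 209.33332841]
0.123 [323.05431688 207.32829508]
0.128 [323.09583703 205.31163575]
0.133 [323.13759863 203.28324903]
0.138 [323.17960379 201.24303231]
[323 205]
[[149 149 150 ... 131 126 124]
 [149 149 149 ... 129 125 124]
 [150 150 150 ... 130 125 123]
 ...
 [101 112 116 ... 109 132 143]
 [ 91  92  93 ... 132 144 140]
 [105  94  87 ... 144 142 135]]
```

Run:
```python
import cv2,numpy as np
g=cv2.cvtColor(cv2.imread('pics/s11.png'),cv2.COLOR_BGR2GRAY)
for y in range(192,232): print(y,' '.join('%3d'%v for v in g[y,312:335]))
```

```text
192 149 149 142 109  63  79 113 121 122 118 120 118 120 120 127 145 149 148 149 151 148 129 125
193 150 150 142 110  61  73 105 119 126 126 129 127 122 120 127 145 150 150 149 151 148 130 125
194 149 150 143 110  59  66  92 107 116 120 122 121 114 111 125 145 150 149 149 150 148 132 126
195 150 149 143 109  60  64  83  94 101 103 104 105 100 101 123 145 150 149 148 149 148 131 127
196 149 149 143 110  60  63  82  89  93  94  96  94  90  96 123 145 150 149 149 148 144 131 126
197 148 149 142 109  62  68  84  90  91  92  93  91  89  93 122 145 150 149 149 147 140 129 126
198 166 152 141 109  63  74  95  98  95  98  96  96  93  94 122 146 150 149 149 146 136 128 128
199 218 172 143 108  69  85 105 109 110 113 112 111 106 102 125 146 150 150 149 146 134 128 131
200 243 215 178 151 128 113 113 117 121 124 123 122 115 110 135 148 149 149 149 147 133 131 136
201 248 243 237 234 216 140 112 120 124 127 127 125 117 115 141 150 150 148 150 150 143 142 143
202 250 250 249 250 242 150 101 115 124 126 128 126 117 115 141 150 149 149 153 166 175 174 166
203 250 248 245 244 241 151  89 100 113 117 
[... 2039 characters left out ...]
 180 177 173 158 145 136 130
225 178 179 182 183 182 182 184 181 181 181 179 179 180 181 180 179 173 163 157 147 138 131 128
226 161 165 174 180 182 183 183 183 184 183 183 182 181 182 180 173 159 148 144 139 132 128 118
227 150 153 161 166 176 180 182 181 182 182 182 182 182 181 173 160 148 143 140 133 132 126 104
228 147 147 149 153 161 167 176 180 183 183 182 182 181 176 161 149 143 141 136 133 127 112  91
229 146 147 148 147 150 153 161 168 178 183 184 181 175 161 149 145 143 138 134 131 114  94  85
230 142 143 147 146 146 149 149 153 166 178 181 176 162 149 144 143 138 133 130 119  97  84  91
231 133 137 141 140 143 147 146 147 153 162 163 160 150 146 143 138 133 128 118  99  86  89 112
```

The scene pixels show the bare stem between rows 206 and 223. That matches the 40 mm rise, and the side forces are near zero, so I'll hand in.

```bash
python3 -c "
from workcell import job
print(job.job_done())"
```

```text
the job is handed in; nothing more can be done
None
```

The job is handed in: the cover was prised open with the spatula and left standing past upright, the spatula was laid back on the bench, and the gripper is holding the logger about 40 mm up in its well with side forces near zero; the handover returned no verdict.

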